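Wind the parts washer's spring drive and throw its lever

ROBOT

A 6-joint arm with a two-finger parallel gripper is mounted at the origin on the work surface. World frame = base frame: x ahead of the robot, y to its left, z up, the work surface at z = 0. Lengths are in m, angles in rad, forces in N, time in s.
With the tool pointing down it reaches from about 0.35 to 0.775 m from the base axis. Payload 7.3 kg.
Tool frame: the origin (TCP) lies on the front face of the gripper's body, between the roots of the fingers; the fingertips stand ahead of it and the grasp point (between the pads) lies 47 mm ahead of it (finger_overhang is the z of the fingertips in the tool frame, in m); z points along the fingers, y is the line along which they close (so a half turn about z gives the same grasp; the last joint's range is limited). The gripper opens to 92 mm and grips with 3 to 60 N. Pads are 19 mm wide; open, the fingers measure 130 mm over their backs; the gripper's body (75 mm by 190 mm) begins 47 mm behind the grasp point.
Start: joints at [-1.454, 0.342, 1.524, -0, 1.275, -0.146], TCP at [0.136, -0.507, 0.292] pointing down, gripper open.
Joint ranges: [-2.53, 2.53], [-0.77, 2.02], [0.04, 2.7], [-1, 4.14], [0.28, 2.66], [-3.11, 3.11]. Speed limits (rad/s): [2.57, 2.57, 3.14, 3.14, 3.14, 3.14].

INTERFACE

Orientations are given as [roll, pitch, yaw] about the fixed x, y, z axes, in that order (R = Rz(yaw) Ry(pitch) Rx(roll)).
In Python, from cell import * gives the robot as it stands. The module is installed in compiled form; this text tells all that it offers.
- The arm moves only by the tool arm_command, never from a script. Its argument "series" is a list of rows, each an object of numbers: "x", "y", "z": the shift along the tool's x, y, z in mm; "rx", "ry", "rz": the turn, a rotation vector about the tool's x, y, z in degrees. A call has 1 to 20 rows; each row is the pose to reach, as a shift and turn from the pose commanded when the call began, along the tool's axes at that moment; what a row does not reach only later rows make up. A row lasts 1/10 s, in which the tool goes at most 50 mm and 8.59 degrees, less where a joint would pass 70% of its speed; a pose out of reach is approached as far as the arm can. A call with a gripper value outside its range is refused whole. "hand" is the finger opening in mm, from 0 to 91.8, set as the call begins (left out, the last holds). The fingers move at their own pace and stop on an object; "squeeze" is the grip in N (left out, the last holds). Time passes only in rows, so rows that repeat a pose let the fingers close. It gives the time, the measured TCP pose, the force, the opening and the grip force at its end, in the units of the state.
- observe(): the state, without advancing time (a new reading comes with each control period).
- read_camera(name): name is "scene" or "top" or "wrist"; returns a dict with "pixels" (400x640x3 uint8, blue, green, red), "K" (3x3 intrinsics, pixels), "rvec" (rotation vector, rad) and "tvec" (3), from world to camera coordinates, as OpenCV has them. Camera axes: x right, y down, z forward; pixel columns grow to the right and rows downward; lengths in m; the calibration is good to about 2 mm. A picture is of the moment at which its call begins. There is no depth.
- hand_in(): hands the job in; it is judged then, once.
Trained networks look in a picture, given as the dict that the camera call returned (one of the last four; its "shot" number tells which), for a name from the list of things; names that differ only in an ending like _2 or _b are one class to them, and where a whole thing is asked for, a point or a joint stands for the part that bears it (a point fixed in the world has none). Each returns a list of dicts, best first, with "confidence" (0 to 1); they miss things now and then, are a little off and sometimes report something else, mostly with a low value. They report only what shows in the picture. A call takes as long as a camera call.
- boxes_of(picture, query): "point" ([x, y, z] in m, in world coordinates, good to about 4 mm: the middle of the surface that is visible of it).
- trace(picture, query): "pixels" (400x640 bool, what is visible of it).
- mark_of(picture, query): "point" ([x, y, z] in m, in world coordinates, good to about 4 mm: a listed point, or the origin of a listed thing).
The state is a dict: "time": time; "qpos": joint angles; "qvel": joint speeds; "joint_efforts": joint torques, N m; "tool_pos": TCP position; "tool_rot": TCP orientation; "contact_force": force on the tool from outside, world axes, zero at the start; "torque": the same for the moment, N m; "opening": finger opening in m; "grip_force": force on a finger pad.
Only numpy, scipy, OpenCV 4.12 (cv2) and the standard library are available. Lean on these libraries where they do the work, as an engineer would, in place of code of your own. Each camera call takes 0.05 s, during which the arm holds its last target. There are 200 camera calls.

TASK

Wind up the spring drive of the carburettor parts washer: turn the wing key on its sloping face clockwise (as you look at the key), in several bites, until it comes up against its stop and the ratchet holds it fully wound. Then throw the lever from its parked notch into the notch marked by the tall domed stud, so that it sits in that detent, and let go. Leave the other things on the bench where they stand.

Things in the scene. Friction and masses are not known exactly. Their poses are not given: they have to be found in the camera images.
- rig: the grey parts washer, fixed. Origin on the bench under the drive; its -x looks roughly to the robot's left, its y roughly away from the robot, z up. Far part (y 0 to 150 mm): housing whose face, sloping 32 degrees from level down to -x, carries the key; flat top 122 mm high beside it. Near part (y -190 to 0): deck 90 mm high with the lever. Along +x: closed tub, up to 142 mm
- key_foot (a point): where the key's axis meets the sloping face (87 mm above the bench); the frame is that of rig. The key's axis leans to the left, 32 degrees from vertical: direction (-0.530, 0, 0.848) in the frame of rig
- key_grip (a point): middle of the steel wing key's bow, 56 mm out from the face along the key's axis. Its frame turns with the key: z outwards along the axis, x along the wings, y across the flat. The bow is a flat plate 9 mm thick, 88 mm long over both wings (x -44 to 44 mm), 34 to 74 mm out from the face, on a round shaft 16 mm across
- key (a joint): how far the key is wound, rad: grows as it is turned clockwise looking at it (about minus its z). A spring pulls it back (0.1 to 0.35 N m); a ratchet holds it with clicks every 0.52 rad, so let go between clicks it runs back to the last one. It starts between -0.45 and 0.65. The stop is at 4.4, the last click just before it at about 4.3
- lever (a joint): angle of the lever, rad: grows as it swings clockwise seen from above (handle towards the key). Sprung detent notches at 0 (parked, the start), 0.4, 0.8 and 1.2; about 5 N at the handle takes it over the hump between two notches, after which it snaps into the next
- lever_grip (a point): middle of the lever's upright black handle, a round post 22 mm across, from 110 to 173 mm above the bench, this point 148 mm above it and 100 mm from the lever's pivot. Frame turns with the lever: -x points from the pivot to the handle, z up
- lever_pivot (a point): a point on the lever's vertical pivot axis, 148 mm above the bench, in the frame of rig
- lever_nose (a point): tip of the lever's nose, a flat steel finger beyond the handle, 128 mm from the pivot, 106 mm above the bench; it points at the stud or plug of its notch
- stud: the marker: tall steel stud with a domed top, 18 mm across, 29 mm tall, on the deck 145 mm from the lever's pivot, in front of the notch at 0.4, 0.8 or 1.2 rad (it varies). Origin at its foot, 90 mm above the bench. With the lever in the marked notch the nose points at the stud, 17 mm from its axis
- plug_a: a flat steel plug, 18 mm across, 5 mm high, in front of one of the two unmarked notches; origin at its foot
- plug_b: another such flat plug, in front of the other unmarked notch
- oil_bottle: small white bottle with green cap, 40 mm across, 95 mm tall, standing on the washer beside the key (to be left alone); origin: centre of its underside
- spray_tall: plain white can, 66 mm across, 190 mm tall, standing off to the left of the washer, before its sloping face (to be left alone); origin: centre of its underside
- cup: white drinking cup, 84 mm across, 110 mm tall, standing near the lever end of the washer (to be left alone); origin: centre of its underside
- screwdriver: screwdriver lying in front of the lever deck (to be left alone)
- wrench: wrench lying in front of the key (to be left alone)

How it is judged:
On the way, in this order (a step that is already met when the one before it is completed fails the run):
1. the key is wound to the last click before its stop (value of joint key above 4.1 rad), for 0.2 s.
2. the lever is in the notch marked by the domed stud (horizontal distance between lever_nose and stud below 0.026 m), for 0.2 s.
At the end, for the whole second after the job is handed in: the key is held by the ratchet at its last click (above 4.1 rad; the click before is at 3.8), and the lever rests in the notch marked by the domed stud, its nose within 26 mm of the stud's axis (17 mm when exact), both at rest (value of joint key above 4.1 rad and horizontal distance between lever_nose and stud below 0.026 m and velocity of joint lever between -0.1 and 0.1 rad/s and velocity of joint key between -0.1 and 0.1 rad/s); the robot touches nothing.
It fails at once if a bystander (small bottle, white can, cup, screwdriver, wrench) is shifted by more than 30 mm or knocked over (distance of any of oil_bottle, spray_tall, cup, screwdriver, wrench from where it was at the start of the episode above 0.03 m or angle between any of oil_bottle, spray_tall, cup's own z axis and vertical above 0.5 rad).
It also fails if it takes over 72 s, if anything falls off the work surface, if the arm or the gripper's body presses on something with over 40 N, if the wrist force passes 120 N, or if a joint passes its speed limit or range.

## Working session

There is one attempt and no reset: what is moved stays moved. The work goes in short steps, Python scripts to look and compute and a tool call to move; the robot and the scene stay as the last step left them, time stands still between calls to the robot, and variables do not carry over. Pictures are saved under pics/ and viewed, at most 10 in all, crops included, and the job is handed in when it is done.

Besides the shell and the picture viewer there is one more tool, called as a command line: name --argument value ..., lists and objects as JSON in quotes. arm_command: Moves the arm, as the interface text tells. Its arguments: {"type":"object","properties":{"series":{"type":"array"},"hand":{"type":"number"},"squeeze":{"type":"number"}},"required":["series"]}

```bash
mkdir -p pics; cat > h.py <<'E'
from cell import *
import numpy as np, cv2
from scipy.spatial.transform import Rotation as R
def proj(p,P): return cv2.projectPoints(np.array(P,float).reshape(-1,3),p["rvec"],p["tvec"],p["K"],None)[0].reshape(-1,2)
E
python3 - <<'E'
from h import *
np.set_printoptions(precision=4,suppress=True)
o=observe();print(o["time"],o["tool_pos"],o["tool_rot"],o["opening"])
ps={n:read_camera(n) for n in("scene","top")}
for n,p in ps.items():
  cv2.imwrite(f"pics/{n}0.png",p["pixels"])
  for q in["rig","key_foot","key_grip","lever_grip","lever_pivot","lever_nose","stud","plug_a","plug_b","oil_bottle","spray_tall","cup","screwdriver","wrench"]:
    for d in mark_of(p,q)[:2]: print(n,q,round(d["confidence"],2),np.array(d["point"]),proj(p,d["point"])[0].round())
E
```

```text
0.0 [ 0.1364 -0.5067  0.2915] [-3.1401 -0.0002  0.2628] 0.09177877047054404
scene rig 0.77 [ 0.581  -0.0654  0.0037] [321. 255.]
scene key_foot 0.88 [0.6399 0.0107 0.0893] [369. 237.]
scene key_grip 0.61 [0.6336 0.0344 0.1351] [380. 217.]
scene lever_grip 0.6 [ 0.4364 -0.0819  0.1466] [276. 171.]
scene lever_pivot 0.72 [ 0.513  -0.1521  0.1519] [263. 211.]
scene lever_nose 0.85 [ 0.4172 -0.062   0.1058] [281. 173.]
scene stud 0.63 [ 0.5606 -0.0111  0.0897] [338. 214.]
scene plug_a 0.53 [ 0.5043 -0.0052  0.0884] [325. 195.]
scene plug_a 0.41 [ 0.4471 -0.0208  0.0856] [305. 181.]
scene plug_b 0.53 [ 0.5043 -0.0052  0.0884] [325. 195.]
scene plug_b 0.41 [ 0.4471 -0.0208  0.0856] [305. 181.]
scene oil_bottle 0.77 [ 0.6519 -0.114   0.1211] [320. 265.]
scene oil_bottle 0.56 [0.6413 0.0106 0.0874] [370. 238.]
scene spray_tall 0.82 [ 0.5127  0.2327 -0.0017] [409. 177.]
scene cup 0.71 [ 0.348  -0.2255 -0.001 ] [206. 213.]
scene cup 0.52 [0.4345 0.0589 0.0021] [331. 185.]
scene screwdriver 0.73 [0.4362 0.0622 0.0008] [333. 185.]
scene screwdriver 0.36 [ 0.4505 -0.0195  0.0831] [306. 182.]
scen
[... 393 characters left out ...]
 0.61 [ 0.4125 -0.06    0.1092] [345. 238.]
top lever_nose 0.6 [ 0.5155  0.2377 -0.0007] [239. 204.]
top stud 0.49 [ 0.5662 -0.0121  0.0925] [326. 180.]
top plug_a 0.62 [ 0.5055 -0.0011  0.0914] [322. 203.]
top plug_a 0.44 [ 0.449  -0.0205  0.0938] [329. 224.]
top plug_b 0.62 [ 0.5055 -0.0011  0.0914] [322. 203.]
top plug_b 0.44 [ 0.449  -0.0205  0.0938] [329. 224.]
top oil_bottle 0.73 [ 0.6545 -0.1173  0.1199] [367. 144.]
top oil_bottle 0.68 [ 0.4187 -0.0628  0.1042] [346. 236.]
top spray_tall 0.86 [0.5136 0.2362 0.0017] [239. 204.]
top cup 0.86 [ 0.3454 -0.2296  0.001 ] [405. 265.]
top cup 0.24 [ 0.4175 -0.0624  0.1028] [346. 236.]
top screwdriver 0.75 [ 0.4386  0.0618 -0.0007] [300. 231.]
```

```bash
python3 - <<'E'
from h import *
a=cv2.imread("pics/scene0.png")[110:330,150:500];b=cv2.imread("pics/top0.png")[80:300,200:450]
a=cv2.resize(a,(795,500));b=cv2.resize(b,(682,600))
cv2.imwrite("pics/a.png",a);cv2.imwrite("pics/b.png",b)
E
```

```text
(no output)
```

View pics/a.png

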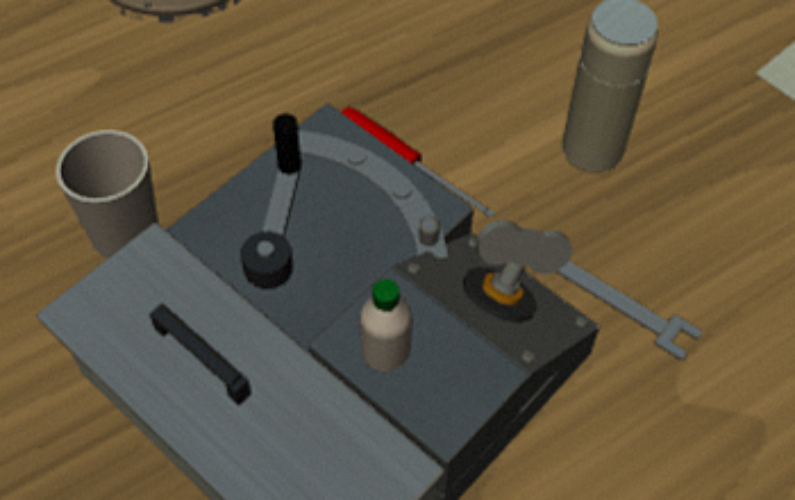

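View pics/b.png

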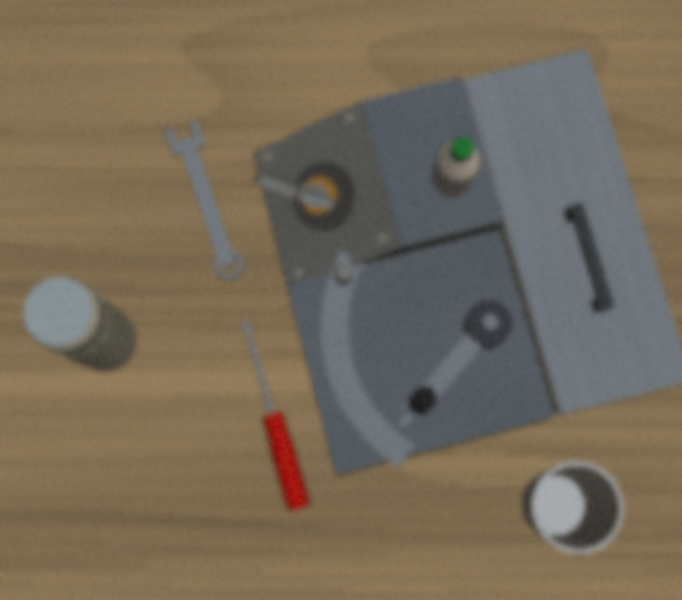

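The scene crop shows the lever parked (handle at 287,145), the stud at the third notch (428,232), and the key at (525,250) with its wings running left-right. The top crop shows the key wings from (262,183) to (330,203), and the bottle well clear on the far side. Next I'll fit the rig yaw and key angle.

```bash
cat >> h.py <<'E'
from scipy.optimize import least_squares
YAW=-1.297
def frame(yaw=YAW,th=0.):
    "key frame: z=axis; th: angle of wings about z from rig-y"
    Rz=R.from_euler('z',yaw).as_matrix(); a=Rz@[-.530,0,.848]; y=Rz@[0,1.,0]; x=np.cross(y,a)
    c,s=np.cos(th),np.sin(th); u=c*y-s*x   # rotated about a (x,y,a right-handed)
    return u,np.cross(a,u),a
def keymask(p,foot,th,yaw=YAW):
    u,v,a=frame(yaw,th); m=np.zeros((400,640),np.uint8)
    def hull(P): cv2.fillConvexPoly(m,cv2.convexHull(proj(p,P).astype(np.float32)).round().astype(np.int32),1)
    for s in(-1,1):
        t=np.linspace(0,2*np.pi,24)
        hull([foot+a*(.054+.02*np.sin(k))+u*(s*.024+.02*np.cos(k))+v*w for k in t for w in(-.0045,.0045)])
    hull([foot+a*z+u*x+v*w for z in(.042,.066) for x in(-.024,.024) for w in(-.0045,.0045)])
    t=np.linspace(0,2*np.pi,16)
    hull([foot+a*z+.008*(u*np.cos(k)+v*np.sin(k)) for k in t for z in(.01,.04)])
    return m.astype(bool)
def fitkey(ps,foot,rng=np.arange(0,180,5),yaw=YAW):
    ms=[trace(p,"key_grip")[0]["pixels"] for p in ps]
    r=[]
    for d in rng:
        r.append((np.mean([(k&m).sum()/(k|m).sum() for p,m in zip(ps,ms) for k in[keymask(p,foot,np.radians(d),yaw)]]),d))
    return sorted(r)[::-1][:6],[int(m.sum()) for m in ms]
E
python3 - <<'E'
from h import *
np.set_printoptions(precision=4,suppress=True)
ps=[read_camera(n) for n in("scene","top")]
# rig yaw from relation of pivot, nose circle and key: fit stud/plugs/grip on known angles
piv=np.array([.5122,-.150]);st=np.array([.5634,-.0116]);pa=np.array([.505,-.003]);pb=np.array([.448,-.0207]);gr=np.array([.438,-.0805])
for n,q in dict(st=st,pa=pa,pb=pb,gr=gr).items():
  d=q-piv;print(n,np.linalg.norm(d),np.arctan2(d[1],d[0]))
foot=np.array([.6433,.0078,.088]);print(fitkey(ps,foot))
w=read_camera("wrist");c=-R.from_rotvec(np.ravel(w["rvec"])).as_matrix().T@np.ravel(w["tvec"])
o=observe();T=R.from_euler('xyz',o["tool_rot"]).as_matrix();print("cam in tool",T.T@(c-o["tool_pos"]),T.T@R.from_rotvec(np.ravel(w["rvec"])).as_matrix().T,[k for k in o], globals().get("finger_overhang"))
for d in(0,45,90,135):
  u,v,a=frame(th=np.radians(d));print(d,u,v,a)
E
```

```text
st 0.14756693396557374 1.2164672516819903
pa 0.14717622090541663 1.6197368075589642
pb 0.14436110972142047 2.0316558389309147
gr 0.10166557922915699 2.388889863425891Traceback (most recent call last):
  File "<stdin>", line 8, in <module>
  File "h.py", line 23, in fitkey
    ms=[trace(p,"key_grip")[0]["pixels"] for p in ps]
        ~~~~~~~~~~~~~~~~~~~^^^
IndexError: list index out of range
```

```bash
sed -i 's/    ms=\[trace.*/    z=[(p,t[0]["pixels"]) for p in ps for t in [trace(p,"key_grip")] if t]; ps=[q[0] for q in z]; ms=[q[1] for q in z]/' h.py
python3 - <<'E'
from h import *
np.set_printoptions(precision=4,suppress=True)
ps=[read_camera(n) for n in("scene","top")]
foot=np.array([.6433,.0078,.088]);print(fitkey(ps,foot))
w=read_camera("wrist");Rw=R.from_rotvec(np.ravel(w["rvec"])).as_matrix();c=-Rw.T@np.ravel(w["tvec"])
o=observe();T=R.from_euler('xyz',o["tool_rot"]).as_matrix();print("cam in tool",T.T@(c-o["tool_pos"]),T.T@Rw.T)
print(globals().get("finger_overhang"))
u,v,a=frame();print(a)
print(T)
# standoff: tool z=-a, 150 mm beyond grasp; several tool spins
P=foot+a*(.103+.13)
for d in range(0,360,30):
  u,v,_=frame(th=np.radians(d)); M=np.c_[u,np.cross(-a,u),-a]
  print(d,(T.T@(P-o["tool_pos"])*1000).round(),np.degrees(R.from_matrix(T.T@M).as_rotvec()).round())
E
```

```text
([(np.float64(0.8449223190602502), np.int64(50)), (np.float64(0.8355097670413343), np.int64(55)), (np.float64(0.7662292817679559), np.int64(60)), (np.float64(0.7648202494497431), np.int64(45)), (np.float64(0.6883669289802777), np.int64(40)), (np.float64(0.6791775070955535), np.int64(65))], [871, 161])
cam in tool [ 0.0669  0.0006 -0.0938] [[-0.0009 -0.968  -0.2509]
 [ 1.     -0.0011  0.0007]
 [-0.0009 -0.2509  0.968 ]]
0.0655
[-0.1433  0.5103  0.848 ]
[[ 0.9657  0.2598  0.    ]
 [ 0.2598 -0.9657 -0.0001]
 [-0.      0.0001 -1.    ]]
0 [ 622. -489.    7.] [-32.   0.  -1.]
30 [ 622. -489.    7.] [-31.  -8. -30.]
60 [ 622. -489.    7.] [-29. -17. -59.]
90 [ 622. -489.    7.] [-25. -25. -88.]
120 [ 622. -489.    7.] [ -19.  -33. -117.]
150 [ 622. -489.    7.] [ -11.  -42. -146.]
180 [ 622. -489.    7.] [  0.  49. 172.]
210 [ 622. -489.    7.] [-11.  42. 144.]
240 [ 622. -489.    7.] [-19.  33. 116.]
270 [ 622. -489.    7.] [-25.  25.  87.]
300 [ 622. -489.    7.] [-29.  17.  58.]
330 [ 622. -489.    7.] [-31.   9.  29.]
```

arm_command --series '[{"z":-40,"rz":-8},{"x":15,"y":-12,"z":-60,"rz":-16},{"x":40,"y":-32,"z":-60,"rz":-24},{"x":70,"y":-55,"z":-60,"rz":-32},{"x":100,"y":-80,"z":-60,"rz":-40},{"x":130,"y":-104,"z":-60,"rz":-48},{"x":160,"y":-128,"z":-60,"rz":-56},{"x":190,"y":-152,"z":-60,"rz":-64},{"x":220,"y":-176,"z":-60,"rz":-72},{"x":250,"y":-200,"z":-60,"rz":-80},{"x":280,"y":-224,"z":-60,"rz":-88},{"x":310,"y":-245,"z":-60,"rz":-96},{"x":340,"y":-268,"z":-60,"rz":-104},{"x":370,"y":-292,"z":-60,"rz":-112},{"x":400,"y":-316,"z":-60,"rz":-120},{"x":430,"y":-340,"z":-60,"rz":-128},{"x":450,"y":-356,"z":-60,"rz":-136},{"x":450,"y":-356,"z":-60,"rz":-144},{"x":450,"y":-356,"z":-60,"rz":-150},{"x":450,"y":-356,"z":-60,"rz":-150}]' --hand 91.8 --squeeze 40

```text
invalid input
```

```bash
cat >> h.py <<'E'
def goto(P,th,n=1,yaw=YAW):
    "shift mm and rotvec deg, tool axes, to TCP=P with tool z=-a, tool x=u(th deg)"
    o=observe();T=R.from_euler('xyz',o["tool_rot"]).as_matrix();u,v,a=frame(yaw,np.radians(th))
    M=np.c_[u,np.cross(-a,u),-a]
    print("q",np.round(o["qpos"],2),"t",o["time"],"F",np.round(o["contact_force"],1),"tcp",np.round(o["tool_pos"],4))
    print("xyz",(T.T@(P-o["tool_pos"])*1000).round(1),"r",np.degrees(R.from_matrix(T.T@M).as_rotvec()).round(1))
E
python3 - <<'E'
from h import *
foot=np.array([.6433,.0078,.088]);a=frame()[2]
goto(foot+a*.233,232)
E
```

```text
q [-1.45  0.34  1.52 -0.    1.28 -0.15] t 1.95 F [ 0.   0.2 -0.6] tcp [ 0.1364 -0.507   0.2922]
xyz [ 621.9 -488.9    6.6] r [-17.1  35.6 123.4]
```

arm_command --series '[{"x":0,"y":0,"z":-40,"rx":0,"ry":0,"rz":-8},{"x":15,"y":-12,"z":-60,"rx":0,"ry":0,"rz":-16},{"x":40,"y":-32,"z":-60,"rx":0,"ry":0,"rz":-24},{"x":70,"y":-55,"z":-60,"rx":0,"ry":0,"rz":-32},{"x":100,"y":-80,"z":-60,"rx":0,"ry":0,"rz":-40},{"x":130,"y":-104,"z":-60,"rx":0,"ry":0,"rz":-48},{"x":160,"y":-128,"z":-60,"rx":0,"ry":0,"rz":-56},{"x":190,"y":-152,"z":-60,"rx":0,"ry":0,"rz":-64},{"x":220,"y":-176,"z":-60,"rx":0,"ry":0,"rz":-72},{"x":250,"y":-200,"z":-60,"rx":0,"ry":0,"rz":-80},{"x":280,"y":-224,"z":-60,"rx":0,"ry":0,"rz":-88},{"x":310,"y":-245,"z":-60,"rx":0,"ry":0,"rz":-96},{"x":340,"y":-268,"z":-60,"rx":0,"ry":0,"rz":-104},{"x":370,"y":-292,"z":-60,"rx":0,"ry":0,"rz":-112},{"x":400,"y":-316,"z":-60,"rx":0,"ry":0,"rz":-120},{"x":430,"y":-340,"z":-60,"rx":0,"ry":0,"rz":-128},{"x":450,"y":-356,"z":-60,"rx":0,"ry":0,"rz":-136},{"x":450,"y":-356,"z":-60,"rx":0,"ry":0,"rz":-144},{"x":450,"y":-356,"z":-60,"rx":0,"ry":0,"rz":-150}]'

```text
time: 3.85
tool_pos: [0.4788, -0.0454, 0.352]
tool_rot: [-3.141, -0.0, 2.888]
contact_force: [-0.2, 0.1, -0.5]
opening: 0.092
grip_force: 0.0
```

```bash
python3 - <<'E'
from h import *
foot=np.array([.6433,.0078,.088]);a=frame()[2]
goto(foot+a*.233,232)
E
```

```text
q [-0.25  0.22  1.53 -0.    1.39 -1.57] t 3.85 F [-0.2  0.1 -0.5] tcp [ 0.4788 -0.0454  0.352 ]
xyz [-83.7 199.5  66.4] r [ 34.2   6.6 -79.9]
```

arm_command --series '[{"x":-20,"y":50,"z":0,"rx":3.4,"ry":0.7,"rz":-8},{"x":-40,"y":95,"z":10,"rx":6.8,"ry":1.3,"rz":-16},{"x":-60,"y":140,"z":20,"rx":10.3,"ry":2,"rz":-24},{"x":-75,"y":180,"z":30,"rx":13.7,"ry":2.6,"rz":-32},{"x":-84,"y":199,"z":40,"rx":17.1,"ry":3.3,"rz":-40},{"x":-84,"y":199,"z":50,"rx":20.5,"ry":4,"rz":-48},{"x":-84,"y":199,"z":60,"rx":24,"ry":4.6,"rz":-56},{"x":-84,"y":199,"z":66,"rx":27.4,"ry":5.3,"rz":-64},{"x":-84,"y":199,"z":66,"rx":30.8,"ry":5.9,"rz":-72},{"x":-84,"y":199,"z":66,"rx":34.2,"ry":6.6,"rz":-80},{"x":-84,"y":199,"z":66,"rx":34.2,"ry":6.6,"rz":-80},{"x":-84,"y":199,"z":66,"rx":34.2,"ry":6.6,"rz":-80}]'

```text
time: 5.05
tool_pos: [0.6108, 0.1246, 0.2862]
tool_rot: [-2.775, -0.43, -2.049]
contact_force: [1.0, 0.4, 0.5]
opening: 0.0918
grip_force: 0.0
```

```bash
python3 - <<'E'
from h import *
np.set_printoptions(precision=4,suppress=True)
foot=np.array([.6433,.0078,.088]);a=frame()[2]
goto(foot+a*.233,232)
p=read_camera("wrist")
for q in("key_foot","key_grip"):
  for d in mark_of(p,q)[:2]: print(q,d["confidence"],np.array(d["point"]),proj(p,d["point"])[0])
print(fitkey([p],foot,np.arange(0,180,3)))
im=p["pixels"].copy()
c,_=cv2.findContours(keymask(p,foot,np.radians(52)).astype(np.uint8),0,2);cv2.drawContours(im,c,-1,(0,0,255),1)
cv2.imwrite("pics/w1.png",im)
E
```

```text
q [ 0.29  0.57  1.28 -0.57  1.35 -2.31] t 5.05 F [1.  0.4 0.5] tcp [0.6108 0.1246 0.2862]
xyz [-1.6  1.6 -0.7] r [ 0.2 -0.1 -0.4]
key_foot 0.82 [0.6444 0.0069 0.0856] [319.7578 193.1141]
key_grip 0.94 [0.6391 0.0347 0.1326] [317.5174 205.7402]
([(np.float64(0.7256637168141593), np.int64(51)), (np.float64(0.7044566067240031), np.int64(54)), (np.float64(0.6835249042145594), np.int64(48)), (np.float64(0.6069321533923304), np.int64(57)), (np.float64(0.6002855103497502), np.int64(45)), (np.float64(0.5193075898801598), np.int64(42))], [1091])
```

View pics/w1.png

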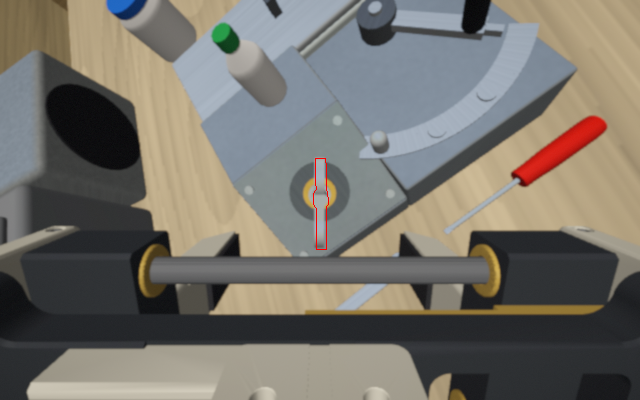

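The overlay matches the key: wings at (320,160)–(320,248), with fingers straddling it. I'll approach straight down the axis and grip.

arm_command --series '[{"x":-1,"y":1,"z":30,"rx":0,"ry":0,"rz":0},{"x":-1,"y":1,"z":60,"rx":0,"ry":0,"rz":0},{"x":-1,"y":1,"z":85,"rx":0,"ry":0,"rz":0},{"x":-1,"y":1,"z":105,"rx":0,"ry":0,"rz":0},{"x":-1,"y":1,"z":120,"rx":0,"ry":0,"rz":0},{"x":-1,"y":1,"z":128,"rx":0,"ry":0,"rz":0},{"x":-1,"y":1,"z":128,"rx":0,"ry":0,"rz":0}]'

```text
time: 5.95
tool_pos: [0.6283, 0.0594, 0.1762]
tool_rot: [-2.776, -0.432, -2.048]
contact_force: [-0.6, 0.4, 1.0]
opening: 0.0919
grip_force: 0.0
```

arm_command --series '[{"x":0,"y":0,"z":0,"rx":0,"ry":0,"rz":0},{"x":0,"y":0,"z":0,"rx":0,"ry":0,"rz":0},{"x":0,"y":0,"z":0,"rx":0,"ry":0,"rz":0},{"x":0,"y":0,"z":0,"rx":0,"ry":0,"rz":0},{"x":0,"y":0,"z":0,"rx":0,"ry":0,"rz":0},{"x":0,"y":0,"z":0,"rx":0,"ry":0,"rz":0},{"x":0,"y":0,"z":0,"rx":0,"ry":0,"rz":0},{"x":0,"y":0,"z":0,"rx":0,"ry":0,"rz":0},{"x":0,"y":0,"z":0,"rx":0,"ry":0,"rz":0},{"x":0,"y":0,"z":0,"rx":0,"ry":0,"rz":0}]' --hand 0 --squeeze 40

```text
time: 6.95
tool_pos: [0.6284, 0.06, 0.1769]
tool_rot: [-2.775, -0.431, -2.047]
contact_force: [1.0, -0.6, 0.5]
opening: 0.0162
grip_force: 0.3
```

```bash
python3 - <<'E'
from h import *
foot=np.array([.6433,.0078,.088]);a=frame()[2]
goto(foot+a*.103,232);o=observe();print(o["opening"],o["grip_force"],o["torque"])
E
```

```text
q [ 0.19  0.66  1.43 -0.64  1.09 -2.25] t 6.95 F [ 1.  -0.6  0.5] tcp [0.6284 0.06   0.1769]
xyz [-1.   0.4  1.1] r [ 0.2 -0.1 -0.3]
0.016182002946067083 0.28624805621802807 [ 0.43518084 -0.04962065  0.04949092]
```

arm_command --series '[{"x":0,"y":0,"z":0,"rx":0,"ry":0,"rz":0},{"x":0,"y":0,"z":0,"rx":0,"ry":0,"rz":0},{"x":0,"y":0,"z":0,"rx":0,"ry":0,"rz":0},{"x":0,"y":0,"z":0,"rx":0,"ry":0,"rz":4},{"x":0,"y":0,"z":0,"rx":0,"ry":0,"rz":8},{"x":0,"y":0,"z":0,"rx":0,"ry":0,"rz":12},{"x":0,"y":0,"z":0,"rx":0,"ry":0,"rz":16},{"x":0,"y":0,"z":0,"rx":0,"ry":0,"rz":20},{"x":0,"y":0,"z":0,"rx":0,"ry":0,"rz":25},{"x":0,"y":0,"z":0,"rx":0,"ry":0,"rz":30}]'

```text
time: 7.95
tool_pos: [0.6286, 0.0602, 0.1771]
tool_rot: [-2.616, -0.198, -2.546]
contact_force: [2.6, 0.9, 1.5]
opening: 0.0089
grip_force: 41.4
```

```bash
cat > s.py <<'E'
from h import *
foot=np.array([.6433,.0078,.088]);a=frame()[2]
goto(foot+a*.103,232);o=observe();print(o["opening"],o["grip_force"],"Mz about axis",np.dot(o["torque"],a),o["torque"],"effort6",o["joint_efforts"][5])
E
python3 s.py
```

```text
q [ 0.19  0.66  1.43 -0.64  1.09 -1.72] t 7.95 F [2.6 0.9 1.5] tcp [0.6286 0.0602 0.1771]
xyz [-0.4  1.   1.4] r [  0.1  -0.1 -30.4]
0.008885876174409675 41.36265512828686 Mz about axis 0.2514976235962168 [ 0.36287249 -0.00476321  0.3607663 ] effort6 -0.8272058330476284
```

arm_command --series '[{"x":0,"y":0,"z":0,"rx":0,"ry":0,"rz":8},{"x":0,"y":0,"z":0,"rx":0,"ry":0,"rz":16},{"x":0,"y":0,"z":0,"rx":0,"ry":0,"rz":24},{"x":0,"y":0,"z":0,"rx":0,"ry":0,"rz":32},{"x":0,"y":0,"z":0,"rx":0,"ry":0,"rz":40},{"x":0,"y":0,"z":0,"rx":0,"ry":0,"rz":48},{"x":0,"y":0,"z":0,"rx":0,"ry":0,"rz":56},{"x":0,"y":0,"z":0,"rx":0,"ry":0,"rz":64},{"x":0,"y":0,"z":0,"rx":0,"ry":0,"rz":72},{"x":0,"y":0,"z":0,"rx":0,"ry":0,"rz":80},{"x":0,"y":0,"z":0,"rx":0,"ry":0,"rz":88},{"x":0,"y":0,"z":0,"rx":0,"ry":0,"rz":96},{"x":0,"y":0,"z":0,"rx":0,"ry":0,"rz":104},{"x":0,"y":0,"z":0,"rx":0,"ry":0,"rz":112},{"x":0,"y":0,"z":0,"rx":0,"ry":0,"rz":120},{"x":0,"y":0,"z":0,"rx":0,"ry":0,"rz":128},{"x":0,"y":0,"z":0,"rx":0,"ry":0,"rz":136},{"x":0,"y":0,"z":0,"rx":0,"ry":0,"rz":144},{"x":0,"y":0,"z":0,"rx":0,"ry":0,"rz":152},{"x":0,"y":0,"z":0,"rx":0,"ry":0,"rz":160}]'

```text
time: 9.95
tool_pos: [0.6293, 0.0608, 0.1769]
tool_rot: [2.705, 0.359, 0.918]
contact_force: [7.1, 2.8, -0.9]
opening: 0.0089
grip_force: 41.7
```

```bash
python3 s.py
```

```text
q [ 0.19  0.67  1.43 -0.64  1.09  1.07] t 9.95 F [ 7.1  2.8 -0.9] tcp [0.6293 0.0608 0.1769]
xyz [-0.2 -1.   1.5] r [-0.000e+00  1.000e-01  1.695e+02]
0.008893689426722104 41.69735691157712 Mz about axis 0.6326220935786722 [ 0.40585185 -0.15941553  0.91052606] effort6 -1.1551225930452347
```

arm_command --series '[{"x":0,"y":0,"z":0,"rx":0,"ry":0,"rz":4},{"x":0,"y":0,"z":0,"rx":0,"ry":0,"rz":8},{"x":0,"y":0,"z":0,"rx":0,"ry":0,"rz":12},{"x":0,"y":0,"z":0,"rx":0,"ry":0,"rz":16},{"x":0,"y":0,"z":0,"rx":0,"ry":0,"rz":20},{"x":0,"y":0,"z":0,"rx":0,"ry":0,"rz":24},{"x":0,"y":0,"z":0,"rx":0,"ry":0,"rz":24}]'

```text
time: 10.65
tool_pos: [0.6294, 0.0607, 0.177]
tool_rot: [2.605, 0.162, 0.538]
contact_force: [6.0, 1.9, -0.7]
opening: 0.0088
grip_force: 40.6
```

```bash
python3 s.py
```

```text
q [ 0.19  0.67  1.43 -0.64  1.09  1.49] t 10.65 F [ 6.   1.9 -0.7] tcp [0.6294 0.0607 0.177 ]
xyz [-0.6 -1.   1.4] r [-0.000e+00  1.000e-01  1.457e+02]
0.008842060094962753 40.611728798912736 Mz about axis 0.27547869130942937 [ 0.51321316 -0.28256477  0.58161098] effort6 0.9378610923886299
```

arm_command --series '[{"x":0,"y":0,"z":0,"rx":0,"ry":0,"rz":3},{"x":0,"y":0,"z":0,"rx":0,"ry":0,"rz":6},{"x":0,"y":0,"z":0,"rx":0,"ry":0,"rz":9},{"x":0,"y":0,"z":0,"rx":0,"ry":0,"rz":12},{"x":0,"y":0,"z":0,"rx":0,"ry":0,"rz":12}]'

```text
time: 11.15
tool_pos: [0.6291, 0.0605, 0.1771]
tool_rot: [2.585, 0.055, 0.359]
contact_force: [4.8, 1.9, 0.8]
opening: 0.011
grip_force: 45.9
```

```bash
python3 s.py
```

```text
q [ 0.19  0.67  1.43 -0.64  1.09  1.7 ] t 11.15 F [4.8 1.9 0.8] tcp [0.6291 0.0605 0.1771]
xyz [-0.5 -1.   1.5] r [1.000e-01 0.000e+00 1.338e+02]
0.010958331513786163 45.87947475634792 Mz about axis 1.0752853374404632 [0.26463653 0.03146941 1.29381104] effort6 1.6485531628131866
```

The jaws spread to 11 mm and the torque jumped to about 1.1 N m, so the key is on its stop. I'll ease back about 8°, open, and retract.

arm_command --series '[{"x":0,"y":0,"z":0,"rx":0,"ry":0,"rz":-3},{"x":0,"y":0,"z":0,"rx":0,"ry":0,"rz":-6},{"x":0,"y":0,"z":0,"rx":0,"ry":0,"rz":-9},{"x":0,"y":0,"z":0,"rx":0,"ry":0,"rz":-10},{"x":0,"y":0,"z":0,"rx":0,"ry":0,"rz":-10}]'

```text
time: 11.65
tool_pos: [0.6289, 0.0604, 0.1771]
tool_rot: [2.601, 0.146, 0.508]
contact_force: [5.8, 1.9, 1.7]
opening: 0.0091
grip_force: 40.0
```

```bash
python3 s.py
```

```text
q [ 0.19  0.66  1.43 -0.64  1.09  1.52] t 11.65 F [5.8 1.9 1.7] tcp [0.6289 0.0604 0.1771]
xyz [-0.1 -1.   1.5] r [1.000e-01 1.000e-01 1.438e+02]
0.009071043424046521 39.983296139516256 Mz about axis 0.28725845285936 [ 0.39266048 -0.2446146   0.55229432] effort6 0.1574529753997922
```

arm_command --series '[{"x":0,"y":0,"z":0,"rx":0,"ry":0,"rz":0},{"x":0,"y":0,"z":0,"rx":0,"ry":0,"rz":0},{"x":0,"y":0,"z":0,"rx":0,"ry":0,"rz":0},{"x":0,"y":0,"z":0,"rx":0,"ry":0,"rz":0},{"x":0,"y":0,"z":0,"rx":0,"ry":0,"rz":0},{"x":0,"y":0,"z":-10,"rx":0,"ry":0,"rz":0},{"x":0,"y":0,"z":-30,"rx":0,"ry":0,"rz":0},{"x":0,"y":0,"z":-60,"rx":0,"ry":0,"rz":0},{"x":0,"y":0,"z":-90,"rx":0,"ry":0,"rz":0},{"x":0,"y":0,"z":-120,"rx":0,"ry":0,"rz":0},{"x":0,"y":0,"z":-130,"rx":0,"ry":0,"rz":0},{"x":0,"y":0,"z":-130,"rx":0,"ry":0,"rz":0}]' --hand 60

```text
time: 12.85
tool_pos: [0.6103, 0.1273, 0.2887]
tool_rot: [2.601, 0.144, 0.508]
contact_force: [0.8, -0.5, 0.2]
opening: 0.0602
grip_force: 0.0
```

```bash
python3 - <<'E'
from h import *
foot=np.array([.6433,.0078,.088]);a=frame()[2]
goto(foot+a*.233,232)
p=read_camera("wrist")
print(fitkey([p],foot,np.arange(0,180,2)))
cv2.imwrite("pics/w2.png",p["pixels"])
E
```

```text
q [ 0.3   0.57  1.28 -0.57  1.35  1.46] t 12.85 F [ 0.8 -0.5  0.2] tcp [0.6103 0.1273 0.2887]
xyz [-0.2 -1.3  2.9] r [0.000e+00 1.000e-01 1.437e+02]
([(np.float64(0.6265060240963856), np.int64(22)), (np.float64(0.6263079222720478), np.int64(24)), (np.float64(0.6135338345864662), np.int64(20)), (np.float64(0.6118855465884079), np.int64(26)), (np.float64(0.6016628873771731), np.int64(18)), (np.float64(0.5720309205903021), np.int64(28))], [1046])
```

View pics/w2.png

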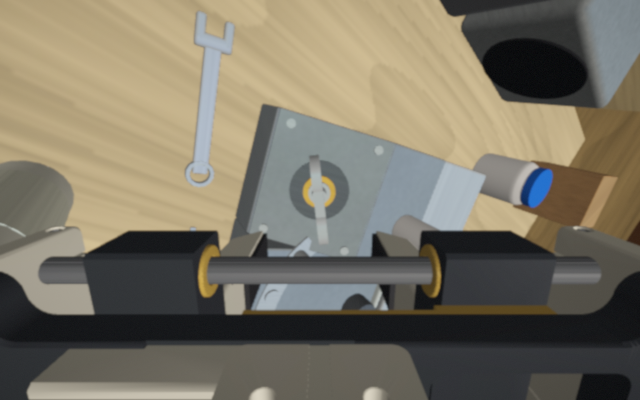

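The key has gone from th=52° to 23° (+180°), about 209° of winding. That is 7 clicks, which fits 0.635→4.3 rad. I'll check cheaply by re-gripping and pushing against the stop once more.

arm_command --series '[{"x":0,"y":-1,"z":30,"rx":0,"ry":0,"rz":-7},{"x":0,"y":-1,"z":60,"rx":0,"ry":0,"rz":-7},{"x":0,"y":-1,"z":90,"rx":0,"ry":0,"rz":-7},{"x":0,"y":-1,"z":115,"rx":0,"ry":0,"rz":-7},{"x":0,"y":-1,"z":130,"rx":0,"ry":0,"rz":-7},{"x":0,"y":-1,"z":130,"rx":0,"ry":0,"rz":-7}]'

```text
time: 13.55
tool_pos: [0.6268, 0.059, 0.1733]
tool_rot: [2.623, 0.214, 0.612]
contact_force: [-0.6, 0.0, 0.5]
opening: 0.0599
grip_force: 0.0
```

arm_command --series '[{"x":0,"y":0,"z":0,"rx":0,"ry":0,"rz":0},{"x":0,"y":0,"z":0,"rx":0,"ry":0,"rz":0},{"x":0,"y":0,"z":0,"rx":0,"ry":0,"rz":0},{"x":0,"y":0,"z":0,"rx":0,"ry":0,"rz":0},{"x":0,"y":0,"z":0,"rx":0,"ry":0,"rz":0},{"x":0,"y":0,"z":0,"rx":0,"ry":0,"rz":0},{"x":0,"y":0,"z":0,"rx":0,"ry":0,"rz":0},{"x":0,"y":0,"z":0,"rx":0,"ry":0,"rz":0},{"x":0,"y":0,"z":0,"rx":0,"ry":0,"rz":0}]' --hand 0 --squeeze 50

```text
time: 14.45
tool_pos: [0.6285, 0.0602, 0.1771]
tool_rot: [2.619, 0.208, 0.614]
contact_force: [3.2, -3.9, 4.0]
opening: 0.0086
grip_force: 51.0
```

```bash
python3 s.py
```

```text
q [ 0.19  0.66  1.43 -0.64  1.09  1.4 ] t 14.45 F [ 3.2 -3.9  4. ] tcp [0.6285 0.0602 0.1771]
xyz [ 0.5 -0.9  1.5] r [2.000e-01 1.000e-01 1.507e+02]
0.008637498277146672 51.02621155550878 Mz about axis 0.1689929908386481 [-0.26044554 -0.30267884  0.33739859] effort6 0.2180837793275714
```

arm_command --series '[{"x":0,"y":0,"z":0,"rx":0,"ry":0,"rz":3},{"x":0,"y":0,"z":0,"rx":0,"ry":0,"rz":6},{"x":0,"y":0,"z":0,"rx":0,"ry":0,"rz":9},{"x":0,"y":0,"z":0,"rx":0,"ry":0,"rz":12},{"x":0,"y":0,"z":0,"rx":0,"ry":0,"rz":15},{"x":0,"y":0,"z":0,"rx":0,"ry":0,"rz":15}]'

```text
time: 15.05
tool_pos: [0.6287, 0.0605, 0.177]
tool_rot: [2.586, 0.073, 0.388]
contact_force: [4.8, -2.6, 2.0]
opening: 0.0103
grip_force: 54.6
```

```bash
python3 s.py
```

```text
q [ 0.19  0.66  1.43 -0.64  1.09  1.67] t 15.05 F [ 4.8 -2.6  2. ] tcp [0.6287 0.0605 0.177 ]
xyz [-0.1 -0.8  1.5] r [ 1.000e-01 -0.000e+00  1.358e+02]
0.010339455908207399 54.56085119240015 Mz about axis 1.163691291819324 [-0.40646144 -0.05206936  1.33491961] effort6 1.6566894203424454
```

arm_command --series '[{"x":0,"y":0,"z":0,"rx":0,"ry":0,"rz":2},{"x":0,"y":0,"z":0,"rx":0,"ry":0,"rz":4},{"x":0,"y":0,"z":0,"rx":0,"ry":0,"rz":6},{"x":0,"y":0,"z":0,"rx":0,"ry":0,"rz":6}]'

```text
time: 15.45
tool_pos: [0.6289, 0.0606, 0.177]
tool_rot: [2.582, 0.018, 0.301]
contact_force: [5.6, -3.4, 2.1]
opening: 0.0119
grip_force: 62.4
```

```bash
python3 s.py
```

```text
q [ 0.19  0.67  1.43 -0.64  1.09  1.77] t 15.45 F [ 5.6 -3.4  2.1] tcp [0.6289 0.0606 0.177 ]
xyz [-0.4 -0.8  1.5] r [ 1.000e-01 -1.000e-01  1.298e+02]
0.011864495742358722 62.374964265472954 Mz about axis 1.4888767117954402 [-0.38384032  0.03023143  1.67269379] effort6 1.880381628870964
```

It is a hard stop: the torque keeps rising to 1.5 N m and the jaws spread. I'll back off, release and retract.

arm_command --series '[{"x":0,"y":0,"z":0,"rx":0,"ry":0,"rz":-4},{"x":0,"y":0,"z":0,"rx":0,"ry":0,"rz":-8},{"x":0,"y":0,"z":0,"rx":0,"ry":0,"rz":-12},{"x":0,"y":0,"z":0,"rx":0,"ry":0,"rz":-16},{"x":0,"y":0,"z":0,"rx":0,"ry":0,"rz":-18},{"x":0,"y":0,"z":0,"rx":0,"ry":0,"rz":-18}]'

```text
time: 16.05
tool_pos: [0.6287, 0.0604, 0.177]
tool_rot: [2.61, 0.182, 0.569]
contact_force: [3.5, -4.0, 2.1]
opening: 0.0087
grip_force: 50.9
```

arm_command --series '[{"x":0,"y":0,"z":0,"rx":0,"ry":0,"rz":0},{"x":0,"y":0,"z":0,"rx":0,"ry":0,"rz":0},{"x":0,"y":0,"z":0,"rx":0,"ry":0,"rz":0},{"x":0,"y":0,"z":0,"rx":0,"ry":0,"rz":0},{"x":0,"y":0,"z":0,"rx":0,"ry":0,"rz":0},{"x":0,"y":0,"z":-10,"rx":0,"ry":0,"rz":0},{"x":0,"y":0,"z":-30,"rx":0,"ry":0,"rz":0},{"x":0,"y":0,"z":-60,"rx":0,"ry":0,"rz":0},{"x":0,"y":0,"z":-90,"rx":0,"ry":0,"rz":0},{"x":0,"y":0,"z":-120,"rx":0,"ry":0,"rz":0},{"x":0,"y":0,"z":-150,"rx":0,"ry":0,"rz":0},{"x":0,"y":0,"z":-150,"rx":0,"ry":0,"rz":0}]' --hand 60

```text
time: 17.25
tool_pos: [0.6074, 0.1397, 0.3084]
tool_rot: [2.609, 0.175, 0.57]
contact_force: [0.9, -0.3, 0.5]
opening: 0.06
grip_force: 0.0
```

```bash
cat > l.py <<'E'
from h import *
def go(P,yaw):
    o=observe();T=R.from_euler('xyz',o["tool_rot"]).as_matrix();M=R.from_euler('xyz',[np.pi,0,yaw]).as_matrix()
    print("q",np.round(o["qpos"],2),"t",o["time"],"F",np.round(o["contact_force"],1),"tcp",np.round(o["tool_pos"],4),o["opening"])
    print("xyz",(T.T@(np.array(P)-o["tool_pos"])*1000).round(1),"r",np.degrees(R.from_matrix(T.T@M).as_rotvec()).round(1))
E
python3 - <<'E'
from l import *
foot=np.array([.6433,.0078,.088])
ps=[read_camera("wrist"),read_camera("scene"),read_camera("top")]
print(fitkey(ps[:1],foot,np.arange(0,180,2)),fitkey(ps[1:],foot,np.arange(0,180,2)))
go([.438,-.08,.30],.23)
E
```

```text
([(np.float64(0.6230838593327321), np.int64(18)), (np.float64(0.6150442477876106), np.int64(24)), (np.float64(0.6146297948260482), np.int64(22)), (np.float64(0.6125560538116592), np.int64(20)), (np.float64(0.5953206239168111), np.int64(26)), (np.float64(0.575152041702867), np.int64(16))], [885]) ([(np.float64(0.8779991156107079), np.int64(22)), (np.float64(0.8737403602138616), np.int64(24)), (np.float64(0.8665619136960601), np.int64(26)), (np.float64(0.8642572864923095), np.int64(20)), (np.float64(0.8497892891772953), np.int64(28)), (np.float64(0.8407354494950069), np.int64(18))], [923, 283])
q [ 0.31  0.56  1.25 -0.57  1.39  1.39] t 17.55 F [ 0.3  0.7 -0.3] tcp [0.6067 0.1367 0.3023] 0.060181745032914735
xyz [-253.8   54.4   89.7] r [31.8  5.2 21.6]
```

Key stays at 22–23°, held at the last click. Now to above the lever handle.

arm_command --series '[{"x":-15,"y":3,"z":0,"rx":0,"ry":0,"rz":0},{"x":-45,"y":10,"z":8,"rx":5,"ry":0.8,"rz":3.5},{"x":-75,"y":16,"z":20,"rx":10,"ry":1.6,"rz":7},{"x":-110,"y":24,"z":33,"rx":15,"ry":2.4,"rz":10},{"x":-145,"y":31,"z":47,"rx":20,"ry":3.2,"rz":13.5},{"x":-180,"y":39,"z":61,"rx":25,"ry":4,"rz":17},{"x":-215,"y":46,"z":75,"rx":29,"ry":4.8,"rz":20},{"x":-240,"y":51,"z":84,"rx":31.8,"ry":5.2,"rz":21.6},{"x":-254,"y":54,"z":90,"rx":31.8,"ry":5.2,"rz":21.6},{"x":-254,"y":54,"z":90,"rx":31.8,"ry":5.2,"rz":21.6}]'

```text
time: 18.55
tool_pos: [0.4368, -0.0814, 0.2997]
tool_rot: [-3.14, -0.001, 0.227]
contact_force: [0.1, 0.3, -0.4]
opening: 0.0599
grip_force: 0.0
```

```bash
python3 - <<'E'
from l import *
np.set_printoptions(precision=4,suppress=True)
for n in("wrist","top","scene"):
  p=read_camera(n)
  for q in("lever_grip","lever_pivot","stud","lever_nose"):
    for d in mark_of(p,q)[:1]: print(n,q,round(d["confidence"],2),np.array(d["point"]),proj(p,d["point"])[0].round())
  if n=="wrist": cv2.imwrite("pics/w3.png",p["pixels"])
go([.438,-.08,.205],.23)
E
```

```text
wrist lever_grip 0.95 [ 0.438  -0.0836  0.1496] [321. 208.]
wrist lever_pivot 0.56 [ 0.513  -0.1472  0.1504] [419. 138.]
wrist stud 0.6 [ 0.5598 -0.0109  0.0889] [275.  54.]
wrist lever_nose 0.9 [ 0.4181 -0.0654  0.1055] [299. 212.]
top stud 0.51 [ 0.5632 -0.012   0.0958] [326. 181.]
scene lever_grip 0.89 [ 0.4352 -0.0839  0.1457] [275. 171.]
scene lever_pivot 0.91 [ 0.5101 -0.1512  0.1508] [263. 210.]
scene stud 0.53 [ 0.5593 -0.0121  0.0934] [337. 213.]
scene lever_nose 0.61 [ 0.4172 -0.0641  0.1044] [280. 174.]
q [-0.35  0.19  1.71  0.    1.24  0.99] t 19.3 F [ 0.7  0.2 -0. ] tcp [ 0.4381 -0.0794  0.3003] 0.05981465413138052
xyz [-0.5  0.7 95.3] r [-0.1 -0.2  0.1]
```

View pics/w3.png

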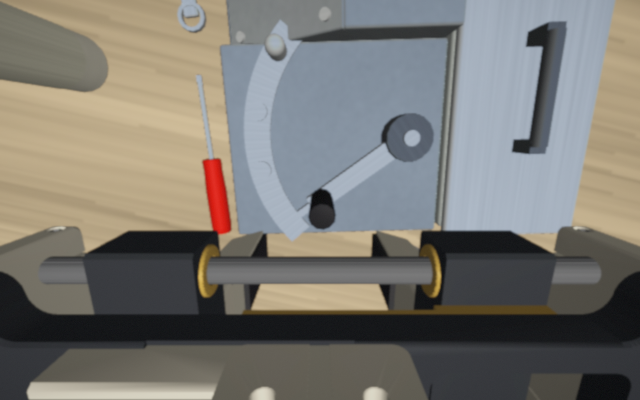

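Handle is at (320,208), still parked; stud at (275,45). I'll descend onto the handle and grip it.

arm_command --series '[{"x":-1,"y":3,"z":25,"rx":0,"ry":0,"rz":0},{"x":-1,"y":3,"z":50,"rx":0,"ry":0,"rz":0},{"x":-1,"y":3,"z":75,"rx":0,"ry":0,"rz":0},{"x":-1,"y":3,"z":95,"rx":0,"ry":0,"rz":0},{"x":-1,"y":3,"z":95,"rx":0,"ry":0,"rz":0}]'

```text
time: 19.8
tool_pos: [0.4367, -0.082, 0.2032]
tool_rot: [-3.138, 0.002, 0.231]
contact_force: [0.4, 0.8, 0.6]
opening: 0.06
grip_force: 0.0
```

arm_command --series '[{"x":0,"y":0,"z":0,"rx":0,"ry":0,"rz":0},{"x":0,"y":0,"z":0,"rx":0,"ry":0,"rz":0},{"x":0,"y":0,"z":0,"rx":0,"ry":0,"rz":0},{"x":0,"y":0,"z":0,"rx":0,"ry":0,"rz":0},{"x":0,"y":0,"z":0,"rx":0,"ry":0,"rz":0},{"x":0,"y":0,"z":0,"rx":0,"ry":0,"rz":0},{"x":0,"y":0,"z":0,"rx":0,"ry":0,"rz":0}]' --hand 0 --squeeze 30

```text
time: 20.5
tool_pos: [0.4383, -0.0826, 0.2056]
tool_rot: [-3.141, -0.004, 0.231]
contact_force: [0.8, -0.2, 2.3]
opening: 0.0214
grip_force: 30.0
```

```bash
python3 - <<'E'
from l import *
go([.5482,-.0563,.205],.23)
o=observe();T=R.from_euler('xyz',o["tool_rot"]).as_matrix();print(o["grip_force"])
h0=o["tool_pos"][:2];piv=np.array([.512,-.1495]);d=h0-piv;r=np.hypot(*d);a0=np.arctan2(d[1],d[0]);print(r,a0)
for k in np.linspace(0,1.24,16)[1:]:
  q=piv+r*np.array([np.cos(a0-k),np.sin(a0-k)]);print((T.T@np.r_[q-h0,0]*1000).round(),end=" ")
E
```

```text
q [-0.36  0.3   1.86  0.    0.98  0.98] t 20.5 F [ 0.8 -0.2  2.3] tcp [ 0.4383 -0.0826  0.2056] 0.021375549080972934
xyz [112.9  -0.4   1.1] r [-0.  -0.2  0. ]
30.000424683094025
0.09952259713873854 2.4039550502870917
[ 7. -4.  0.] [14. -8.  0.] [ 22. -11.   0.] [ 30. -14.   0.] [ 38. -16.   0.] [ 46. -17.   0.] [ 54. -17.   0.] [ 62. -17.   0.] [ 70. -17.   0.] [ 79. -15.   0.] [ 86. -13.   0.] [ 94. -10.   0.] [102.  -7.   0.] [109.  -3.   0.] [116.   2.   0.]
```

arm_command --series '[{"x":7,"y":-4,"z":0,"rx":0,"ry":0,"rz":0},{"x":14,"y":-8,"z":0,"rx":0,"ry":0,"rz":0},{"x":22,"y":-11,"z":0,"rx":0,"ry":0,"rz":0},{"x":30,"y":-14,"z":0,"rx":0,"ry":0,"rz":0},{"x":38,"y":-16,"z":0,"rx":0,"ry":0,"rz":0},{"x":46,"y":-17,"z":0,"rx":0,"ry":0,"rz":0},{"x":54,"y":-17,"z":0,"rx":0,"ry":0,"rz":0},{"x":62,"y":-17,"z":0,"rx":0,"ry":0,"rz":0},{"x":70,"y":-17,"z":0,"rx":0,"ry":0,"rz":0},{"x":79,"y":-15,"z":0,"rx":0,"ry":0,"rz":0},{"x":86,"y":-13,"z":0,"rx":0,"ry":0,"rz":0},{"x":94,"y":-10,"z":0,"rx":0,"ry":0,"rz":0},{"x":102,"y":-7,"z":0,"rx":0,"ry":0,"rz":0},{"x":109,"y":-3,"z":0,"rx":0,"ry":0,"rz":0},{"x":114,"y":0,"z":0,"rx":0,"ry":0,"rz":0},{"x":114,"y":0,"z":0,"rx":0,"ry":0,"rz":0}]'

```text
time: 22.1
tool_pos: [0.5511, -0.0503, 0.2057]
tool_rot: [-3.131, -0.01, 0.23]
contact_force: [9.5, 26.8, -0.8]
opening: 0.02
grip_force: 31.0
```

arm_command --series '[{"x":0,"y":0,"z":0,"rx":0,"ry":0,"rz":0},{"x":0,"y":0,"z":0,"rx":0,"ry":0,"rz":0},{"x":0,"y":0,"z":0,"rx":0,"ry":0,"rz":0},{"x":0,"y":0,"z":0,"rx":0,"ry":0,"rz":0},{"x":0,"y":0,"z":-20,"rx":0,"ry":0,"rz":0},{"x":0,"y":0,"z":-45,"rx":0,"ry":0,"rz":0},{"x":0,"y":0,"z":-75,"rx":0,"ry":0,"rz":0},{"x":-30,"y":0,"z":-105,"rx":0,"ry":0,"rz":0},{"x":-60,"y":0,"z":-120,"rx":0,"ry":0,"rz":0},{"x":-90,"y":0,"z":-120,"rx":0,"ry":0,"rz":0},{"x":-90,"y":0,"z":-120,"rx":0,"ry":0,"rz":0}]' --hand 55

```text
time: 23.2
tool_pos: [0.4584, -0.0778, 0.326]
tool_rot: [-3.141, -0.002, 0.229]
contact_force: [-0.7, 0.8, -0.0]
opening: 0.0552
grip_force: 0.0
```

```bash
python3 - <<'E'
from l import *
np.set_printoptions(precision=4,suppress=True)
go([.44,-.08,.3],.23)
foot=np.array([.6433,.0078,.088])
for n in("wrist","top","scene"):
  p=read_camera(n)
  for q in("lever_grip","lever_nose","stud"):
    for d in mark_of(p,q)[:1]: print(n,q,round(d["confidence"],2),np.array(d["point"]),proj(p,d["point"])[0].round())
  print(fitkey([p],foot,np.arange(0,180,2)) if n!="top" else "")
  if n=="wrist": cv2.imwrite("pics/w4.png",p["pixels"])
E
```

```text
q [-0.33  0.2   1.62  0.    1.32  1.01] t 23.2 F [-0.7  0.8 -0. ] tcp [ 0.4584 -0.0778  0.326 ] 0.05515886879165998
xyz [-18.5  -2.   26. ] r [-0.  -0.1 -0.1]
wrist lever_grip 0.89 [ 0.551  -0.0508  0.1439] [312.  95.]
wrist lever_nose 0.83 [ 0.5599 -0.0251  0.1042] [290.  84.]
wrist stud 0.61 [ 0.5589 -0.0109  0.0905] [278.  84.]
([(np.float64(0.9168173598553345), np.int64(26)), (np.float64(0.8874538745387454), np.int64(28)), (np.float64(0.8554621848739495), np.int64(24)), (np.float64(0.793040293040293), np.int64(30)), (np.float64(0.7801857585139319), np.int64(22)), (np.float64(0.7067238912732475), np.int64(20))], [540])

scene lever_grip 0.9 [ 0.5471 -0.0537  0.143 ] [317. 204.]
scene lever_nose 0.75 [ 0.5595 -0.0276  0.1069] [331. 213.]
scene stud 0.6 [ 0.5804 -0.0643  0.0026] [321. 255.]
([(np.float64(0.0), np.int64(178)), (np.float64(0.0), np.int64(176)), (np.float64(0.0), np.int64(174)), (np.float64(0.0), np.int64(172)), (np.float64(0.0), np.int64(170)), (np.float64(0.0), np.int64(168))], [1772])
```

View pics/w4.png

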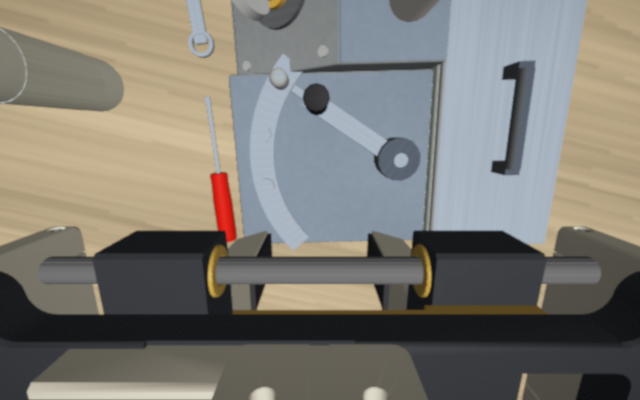

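The lever nose at (290,84) points at the stud at (278,78), about 15 mm from its axis. The key has not moved and the gripper is clear, so I'll hand in.

```bash
python3 -c "
from cell import *
print(hand_in())"
```

```text
the job is handed in; nothing more can be done
None
```

I wound the key to its stop, where the ratchet holds it at the last click. The lever is in the notch marked by the domed stud, its nose about 15 mm from the stud's axis. The gripper is clear and the job is handed in at about 24 s; the hand-in call returned no verdict.

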